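Short the capacitor bank and hold its guard up for measuring

TASK

Make the capacitor bank safe for me to measure: put the three shorting plugs fully home in the numbered discharge sockets in the order 1, 2, 3, and only then raise the clear guard and hold it open at 60 degrees so that I can get the meter probes onto the terminals. The guard has no stay and falls shut, so finish while still holding it there, and leave the multimeter, breadboard and screwdriver where they lie.

Things in the scene. Friction and masses are not known exactly. Their poses are not given: they have to be found in the camera images.
- bank: capacitor bank fixed to the bench: an ivory and grey metal chassis 285 mm deep (x) by 270 mm wide (y). Origin at bench level near its middle; its x axis points from the front (socket) side to the rear (hinge) side, z up. The front has a flat grey deck 70 mm high (x from -140 to -14 mm) with a row of three sockets at x = -105 mm; behind it (x from -14 to 145 mm) an open bay with walls 118 mm high holds three capacitor cans, covered by the clear guard. Its place and yaw vary
- socket1 (a point): discharge socket 1, marked by one black pip behind it; the left one seen from the robot (bank y = +65 mm); at deck level (70 mm above the bench), centre of its mouth. Bore 13 mm in diameter with a 2 mm chamfer, 30 mm deep, with a ring of steel marks around it, 65 mm from its neighbours. A plug is home when its flange lies on the deck, its origin at this point
- socket2 (a point): discharge socket 2, marked by two pips; the middle one (bank y = 0); otherwise like socket 1
- socket3 (a point): discharge socket 3, marked by three pips; the right one seen from the robot (bank y = -65 mm); otherwise like socket 1
- guard (a joint): angle of the guard in rad: 0 closed and level (as it starts), growing as its front edge rises; 60 degrees = 1.047; a stop ends its travel at 1.40 (80 degrees). It turns almost without friction and falls shut from any angle when let go
- guard_bar (a point): middle of the guard's grip bar: round steel, 12 mm in diameter, 166 mm long, parallel to the hinge (bank y), 190 mm from the hinge axis, in the plane of the guard and in front of its free edge. Closed, it is 122 mm above the bench (bank x = -50 mm), 55 mm behind the sockets, 32 mm clear of the guard's edge; arms 8 mm wide at 75 mm either side carry it. Fingers pinching it let it turn as it rises
- guard_hinge (a point): middle of the guard's hinge axis, at the rear of the bay (bank x = 140 mm), 122 mm above the bench, the axis along bank y. The guard is a clear panel in an aluminium frame 7 mm thick, 152 mm by 270 mm, in all 0.4 kg (varies); about 2 N at the bar lifts it
- holder: parking block fixed to the bench, plain grey, 55 mm (x) by 190 mm (y) by 50 mm high, origin under its centre; three holes 65 mm apart along its y axis, 14 mm wide and 30 mm deep, in which the shorting plugs stand. It is beside the bank, to the left or the right of it
- plug1: one of three identical shorting plugs, all interchangeable. Origin at the centre of the underside of its flange, z up along the plug. Below the origin: a brass pin 10 mm in diameter, 24 mm long, its last 6 mm tapered to 5.6 mm. Above: a black flange 36 mm in diameter, 5 mm thick, then a plain round black handle 24 mm in diameter reaching from 5 to 50 mm above the origin. 60 g (varies). Starts upright in a hole of the parking block, its flange resting on the block
- plug2: another shorting plug, exactly like plug1
- plug3: another shorting plug, exactly like plug1
- meter: bystander: handheld multimeter lying face up, 190 x 88 x 34 mm plus a dial 46 mm high in all, origin under its centre; on the side of the bank away from the parking block
- breadboard: bystander: white solderless breadboard 55 x 165 x 9 mm, origin under its centre, lying to one side of the bank near its rear
- driver: bystander: screwdriver lying to one side of the bank near its rear, 200 mm long with a blue handle 26 mm thick, origin under its middle

How it is judged:
By the outcome, as a careful person would: the job done as asked, in the order asked, and still so for the second after the job is handed in, while the arm keeps its last pose, push and grip.
It also fails if it takes over 72 s, if anything falls off the work surface, if the arm or the gripper's body presses on something with over 40 N, if the wrist force passes 120 N, or if a joint passes its speed limit or range.

ROBOT

A 6-joint arm with a two-finger parallel gripper is mounted at the origin on the work surface. World frame = base frame: x ahead of the robot, y to its left, z up, the work surface at z = 0. Lengths are in m, angles in rad, forces in N, time in s.
With the tool pointing down it reaches from about 0.35 to 0.95 m from the base axis. Payload 17.4 kg.
Tool frame: the origin (TCP) lies between the finger pads; the fingertips stand 17 mm ahead of it and the grasp point (between the pads) lies 2 mm behind it (robot.nose_length is the z of the fingertips in the tool frame, in m); z points along the fingers, y is the line along which they close (so a half turn about z gives the same grasp; the last joint's range is limited). The gripper opens to 93 mm and grips with 3 to 60 N. Pads are 15 mm wide; open, the fingers measure 128 mm over their backs; the gripper's body (75 mm by 188 mm) begins 65 mm behind the grasp point.
Start: joints at [-1.323, 0.116, 1.442, -0, 1.584, -0.038], TCP at [0.19, -0.648, 0.236] pointing down, gripper open.
Joint ranges: [-2.83, 2.83], [-0.83, 2.19], [0.07, 2.5], [-1.14, 4.28], [0.01, 3], [-2.97, 2.97]. Speed limits (rad/s): [1.89, 1.89, 2.22, 3.14, 3.14, 3.14].

INTERFACE

Orientations are given as a 3x3 rotation matrix whose columns are the frame's x, y, z axes.
In Python, from bench import monitor, viewer, robot gives the robot as it stands.
- The arm moves only by the tool jog_arm, never from a script. Its argument "commands" is a list of rows, each an object with "fingers": the opening, from -1 (shut) to 1 (fully open), so that 0 is half open; "xyz": the shift along the tool's x, y, z in m, a list of three; "turn": the turn about the tool's z in rad. In form: [{"fingers": fingers, "xyz": [dx, dy, dz], "turn": turn}, ...]. A call has 1 to 5 rows; each row is the pose to reach, as a shift and turn from the pose commanded when the call began, along the tool's axes at that moment; what a row does not reach only later rows make up. A row lasts 1/12 s, in which the tool goes at most 41.7 mm and 7.16 degrees, less where a joint would pass 70% of its speed; a pose out of reach is approached as far as the arm can. A call with a gripper value outside its range is refused whole. The fingers move at their own pace and stop on an object; the grip force is fixed at half the most. Time passes only in rows, so rows that repeat a pose let the fingers close. It gives the time, the measured TCP pose, the force, the opening and the grip force at its end, in the units of the state.
- monitor.state(): the state, without advancing time (a new reading comes with each control period).
- viewer.camera(name): name is "scene" or "top"; returns (picture, depth): 400x640x3 uint8, red, green, blue; 400x640 float32, m along the optical axis (not along the pixel's ray), 0 where there is no reading.
- viewer.camera_info(name): a dict with "camera_matrix" (3x3 intrinsics, pixels), "world_from_camera" (4x4, takes a point from camera to world coordinates). Camera axes: x right, y down, z forward; pixel columns grow to the right and rows downward; lengths in m; the calibration is good to about 2 mm. A picture is of the moment at which its call begins. camera_info takes no time and is no camera call.
- robot.hand_in(): hands the job in; it is judged then, once.
The state is a dict: "time_s": time; "joints": joint angles; "joint_vel": joint speeds; "tau": joint torques, N m; "position": TCP position; "orientation": TCP orientation; "contact_force": force on the tool from outside, world axes, zero at the start; "wrist_torque": the same for the moment, N m; "gripper_width": opening from 0.0 (shut) to 1.0 (fully open); "grip_force": force on a finger pad.
Only numpy, scipy, OpenCV 4.12 (cv2) and the standard library are available. Lean on these libraries where they do the work, as an engineer would, in place of code of your own. Each camera call takes 0.05 s, during which the arm holds its last target. There are 200 camera calls.

## Working session

There is one attempt and no reset: what is moved stays moved. The work goes in short steps, Python scripts to look and compute and a tool call to move; the robot and the scene stay as the last step left them, time stands still between calls to the robot, and variables do not carry over. Pictures are saved under pics/ and viewed, at most 10 in all, crops included, and the job is handed in when it is done.

Besides the shell and the picture viewer there is one more tool, called after ">>>" as name(argument=value, ...), one argument or row to a line, values as JSON. jog_arm: Moves the arm, as the interface text tells. Its arguments: {"type":"object","properties":{"commands":{"type":"array"}},"required":["commands"]}

```bash
mkdir -p pics; ls
python3 - <<'E'
from bench import monitor, viewer, robot
import cv2,numpy as np
for n in ("scene","top"):
    p,d=viewer.camera(n); np.savez(n+"0.npz",p=p,d=d)
    cv2.imwrite(f"pics/{n}0.png",p[:,:,::-1])
    i=viewer.camera_info(n); print(n,np.round(i["camera_matrix"],1).tolist(),np.round(i["world_from_camera"],3).tolist())
s=monitor.state(); print({k:np.round(v,3).tolist() for k,v in s.items()}, robot.nose_length)
E
```

```text
pics
scene [[378.1, 0.0, 318.9], [0.0, 378.1, 199.7], [0.0, 0.0, 1.0]] [[-0.836, 0.32, -0.445, 0.956], [0.548, 0.493, -0.675, 0.596], [0.003, -0.809, -0.588, 0.601], [0.0, 0.0, 0.0, 1.0]]
top [[511.0, 0.0, 322.3], [0.0, 511.0, 199.8], [0.0, 0.0, 1.0]] [[0.051, -0.976, 0.211, 0.321], [-0.999, -0.05, 0.01, -0.004], [0.001, -0.211, -0.977, 1.319], [0.0, 0.0, 0.0, 1.0]]
{'time_s': 0.1, 'joints': [-1.323, 0.116, 1.442, -0.0, 1.584, -0.038], 'joint_vel': [-0.0, -0.003, -0.001, 0.0, -0.001, -0.0], 'tau': [0.001, -72.289, -62.387, 0.078, 0.023, -0.0], 'position': [0.19, -0.647, 0.235], 'orientation': [[0.959, 0.282, -0.0], [0.282, -0.959, 0.001], [0.0, -0.001, -1.0]], 'contact_force': [0.834, -0.543, -0.148], 'wrist_torque': [-0.035, 0.023, -0.002], 'grip_force': 0.0, 'gripper_width': 0.999} 0.017
```

View pics/top0.png

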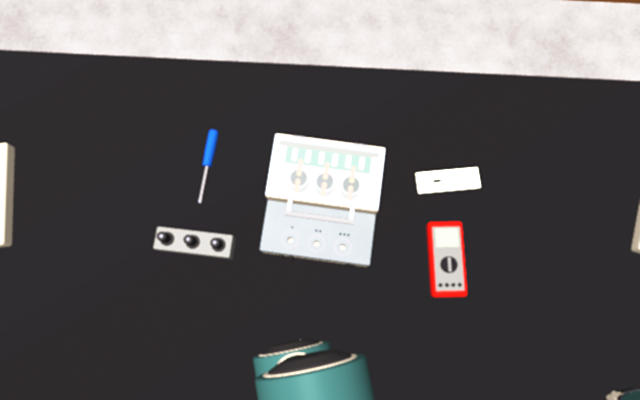

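View pics/scene0.png

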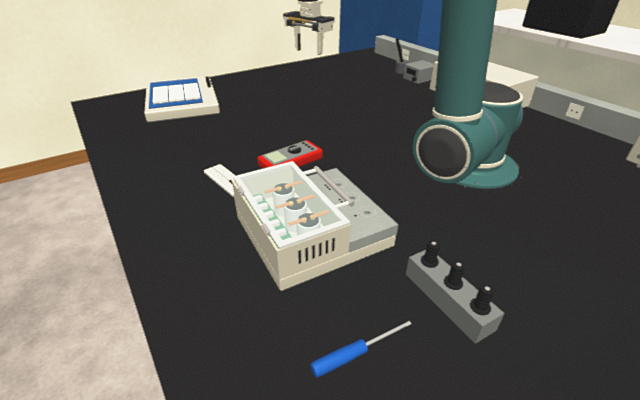

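The top view shows plugs near (165,237), (190,241) and (218,244), with sockets near (291,240), (317,244) and (343,247). The scene view shows the same layout, with the holder on the robot's left. I'll enlarge a crop and measure.

```bash
cat > h.py <<'E'
import numpy as np,cv2
from bench import monitor, viewer, robot
def ray(n,uv,z):
    i=viewer.camera_info(n); T=i["world_from_camera"]; 
    d=T[:3,:3]@np.linalg.solve(i["camera_matrix"],[uv[0],uv[1],1]); o=T[:3,3]
    return o+d*(z-o[2])/d[2]
def proj(n,P):
    i=viewer.camera_info(n); T=np.linalg.inv(i["world_from_camera"]); q=i["camera_matrix"]@(T[:3,:3]@np.array(P)+T[:3,3]); return q[:2]/q[2]
E
python3 - <<'E'
from h import *
z=np.load("top0.npz");p=z["p"];d=z["d"]
cv2.imwrite("pics/crop0.png",cv2.resize(p[125:270,145:395,::-1],None,fx=3.2,fy=3.2,interpolation=cv2.INTER_CUBIC))
i=viewer.camera_info("top");T=i["world_from_camera"];K=i["camera_matrix"]
v,u=np.mgrid[:400,:640]
P=np.stack([(u-K[0,2])/K[0,0]*d,(v-K[1,2])/K[1,1]*d,d],-1)@T[:3,:3].T+T[:3,3]
Z=P[...,2]
# deck heights, holder
box=np.zeros_like(Z,bool);box[215:262,150:240]=1
m=(box&(p.min(2)>90)&(abs(Z-.05)<.012)).astype(np.uint8)
# holder top outline incl. plugs
c=max(cv2.findContours(cv2.morphologyEx(m,cv2.MORPH_CLOSE,np.ones((15,15))),0,1)[0],key=cv2.contourArea)
r=cv2.minAreaRect(c);print("holder",r,[ray("top",q,.05).round(4).tolist() for q in cv2.boxPoints(r)])
# plugs by height
m=(box&(Z>.085)).astype(np.uint8)
n,l,s,ce=cv2.connectedComponentsWithStats(m)
for k in range(1,n):
    print("plug",s[k,4],ce[k],ray("top",ce[k],.1).round(4), np.median(Z[l==k]))
box[:]=0;box[130:268,255:390]=1
m=(box&(abs(Z-.07)<.008)).astype(np.uint8)
c=max(cv2.findContours(cv2.morphologyEx(m,cv2.MORPH_CLOSE,np.ones((7,7))),0,1)[0],key=cv2.contourArea)
r=cv2.minAreaRect(c);b=[ray("top",q,.07) for q in cv2.boxPoints(r)];print("deck",r,np.round(b,4).tolist())
g=cv2.cvtColor(p,cv2.COLOR_RGB2GRAY)
for c in [(291,240),(317,244),(343,247)]:
    w=g[c[1]-8:c[1]+9,c[0]-8:c[0]+9].astype(int);print(w)
E
```

```text
holder ((193.156982421875, 241.66552734375), (77.23206329345703, 22.66720199584961), 6.709836483001709) [[0.4495, 0.4223, 0.05], [0.5063, 0.4225, 0.05], [0.4933, 0.228, 0.05], [0.4369, 0.2297, 0.05]]
plug 1 [231. 215.] [0.5349 0.2276 0.1   ] 1.3188622576235938
plug 1 [191. 216.] [0.5275 0.3242 0.1   ] 1.3188622576235938
plug 1 [193. 218.] [0.5228 0.3188 0.1   ] 1.3188622576235938
plug 1 [199. 219.] [0.5211 0.3041 0.1   ] 1.3188622576235938
plug 1 [191. 221.] [0.5152 0.3229 0.1   ] 1.3188622576235938
plug 1 [152. 231.] [0.4861 0.4141 0.1   ] 1.3188622576235938
plug 95 [162.15789474 235.83157895] [0.4757 0.3883 0.1   ] 0.10025750674980993
plug 1 [219. 233.] [0.4895 0.2525 0.1   ] 1.3188622576235938
plug 90 [188.6        239.01111111] [0.4713 0.324  0.1   ] 0.0998564993134401
plug 1 [177. 236.] [0.4771 0.3526 0.1   ] 1.3188622576235938
plug 94 [215.13829787 242.28723404] [0.4666 0.2597 0.1   ] 0.09961760562840383
plug 1 [234. 242.] [0.4696 0.2146 0.1   ] 1.3188622576235938
plug 1 [198. 246.] [0.4557 0.2998 0.1   ] 1.3188622576235938
plug 1 [229. 247.] [0.457  0.2255 0.1   ] 1.3188622576
[... 3683 characters left out ...]
237 234 237 250 255 255 254 245 227 230 236 237 239 242 241]
 [242 239 237 235 242 254 255 255 255 254 240 233 236 237 239 242 241]
 [242 240 238 236 241 253 255 255 255 255 244 236 237 237 240 242 241]
 [242 241 238 237 237 245 253 255 255 251 241 237 237 238 240 242 240]
 [243 242 239 238 237 237 243 246 246 241 237 237 238 239 241 241 239]
 [242 243 241 239 238 237 237 238 237 237 236 237 239 241 242 241 238]
 [241 242 242 241 239 237 238 237 237 237 237 239 241 242 242 240 238]
 [238 240 241 242 240 239 239 239 239 240 241 241 242 242 240 238 238]
 [237 238 240 242 242 241 242 241 242 242 242 241 241 240 238 238 238]
 [237 237 238 239 241 241 242 242 241 241 240 239 238 238 238 237 237]]
```

View pics/crop0.png

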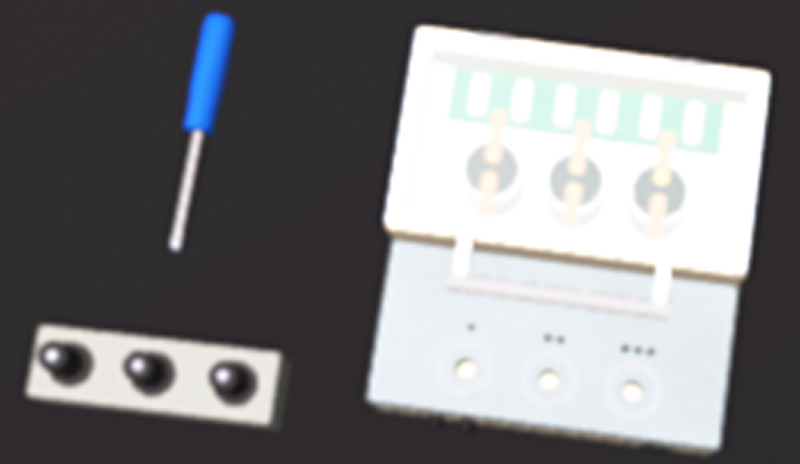

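The crop shows the socket mouths as bright discs at (465,370), (549,380) and (632,392), with pips 1, 2 and 3 running left to right. The grip bar lies between (455,285) and (660,310).

Run:
```python
from h import *
z=np.load("top0.npz");p=z["p"]
g=cv2.cvtColor(p,cv2.COLOR_RGB2GRAY)
S=[]
for c in [(290.5,239.6),(316.5,243.6),(342.5,247.4)]:
    u0,v0=int(c[0])-8,int(c[1])-8
    w=cv2.resize(g[v0:v0+17,u0:u0+17],None,fx=8,fy=8,interpolation=cv2.INTER_CUBIC).astype(int)
    yy,xx=np.mgrid[:136,:136]
    m=((abs(w-238)>6)&(np.hypot(xx-(c[0]-u0+.5)*8,yy-(c[1]-v0+.5)*8)<5*8)).astype(np.uint8)
    k=max(cv2.findContours(m,0,1)[0],key=cv2.contourArea)
    (x,y),r=cv2.minEnclosingCircle(k); e=cv2.fitEllipse(k)
    uv=np.array([x,y])/8-.5+[u0,v0]; uve=np.array(e[0])/8-.5+[u0,v0]
    q=ray("top",uve,.07);S.append(q[:2]);print(uv,uve,r/8,e[1],q.round(4))
S=np.array(S);d=S[2]-S[0];print("mean",S.mean(0),"yaw deg",np.degrees(np.arctan2(d[0],-d[1])),np.linalg.norm(d))
# scene view check of both
for P in [(*s,.07) for s in S]+[(.4757,.3883,.1),(.4713,.324,.1),(.4666,.2597,.1)]: print("scene px",proj("scene",P).round(1))
q=np.load("scene0.npz")["p"]
o=np.hstack([cv2.resize(q[170:240,320:400,::-1],None,fx=5,fy=5,interpolation=2),cv2.resize(q[235:305,420:500,::-1],None,fx=5,fy=5,interpolation=2)])
cv2.imwrite("pics/crop1.png",o)
```

```text
[290.4375 240.4375] [290.50174332 240.56299496] 2.9381771087646484 (38.36587905883789, 46.0068359375) [0.4839 0.0816 0.07  ]
[316.12890625 244.125     ] [316.15425205 244.0593586 ] 3.0065183639526367 (37.66240310668945, 47.29387664794922) [0.4785 0.0182 0.07  ]
[342.  247.5] [341.99628353 247.5890255 ] 2.9712283611297607 (37.55623245239258, 46.71498489379883) [ 0.4731 -0.0455  0.07  ]
mean [0.47850501 0.01810308] yaw deg -4.877302536565396 0.12760016136473085
scene px [367.5 210.4]
scene px [352.6 196.2]
scene px [339.  183.3]
scene px [486.2 286.6]
scene px [458.  262.9]
scene px [433.4 242. ]
```

View pics/crop1.png

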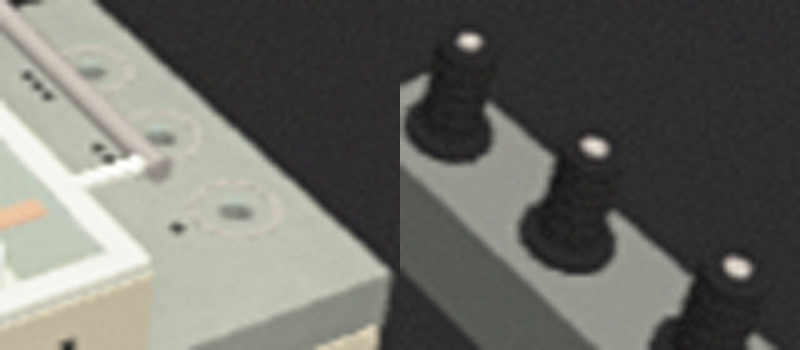

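>>> jog_arm(
  commands=[
    {"fingers":-0.1,"xyz":[0,0,0],"turn":-0.6},
    {"fingers":-0.1,"xyz":[0,0,0],"turn":-0.6},
    {"fingers":-0.1,"xyz":[0,0,0],"turn":-0.6},
    {"fingers":-0.1,"xyz":[0,0,0],"turn":-0.6},
    {"fingers":-0.1,"xyz":[0,0,0],"turn":-0.6},
  ],
)

```text
time_s: 0.52
position: [0.1903, -0.6475, 0.2352]
orientation: [[0.628, 0.779, -0.0], [0.779, -0.628, 0.001], [0.0, -0.001, -1.0]]
contact_force: [0.6, -0.1, 0.6]
gripper_width: 0.695
grip_force: 0.0
```

>>> jog_arm(
  commands=[
    {"fingers":-0.1,"xyz":[0,0,0],"turn":-0.6},
    {"fingers":-0.1,"xyz":[0,0,0],"turn":-0.6},
    {"fingers":-0.1,"xyz":[0,0,0],"turn":-0.6},
    {"fingers":-0.1,"xyz":[0,0,0],"turn":-0.6},
    {"fingers":-0.1,"xyz":[0,0,0],"turn":-0.6},
  ],
)

```text
time_s: 0.93
position: [0.1903, -0.6475, 0.2352]
orientation: [[0.078, 0.997, -0.0], [0.997, -0.078, 0.001], [0.001, -0.0, -1.0]]
contact_force: [0.2, 0.5, 0.1]
gripper_width: 0.454
grip_force: 0.0
```

>>> jog_arm(
  commands=[
    {"fingers":-0.1,"xyz":[0.15,0.13,0],"turn":0},
    {"fingers":-0.1,"xyz":[0.15,0.13,0],"turn":0},
    {"fingers":-0.1,"xyz":[0.15,0.13,0],"turn":0},
    {"fingers":-0.1,"xyz":[0.15,0.13,0],"turn":0},
    {"fingers":-0.1,"xyz":[0.15,0.13,0],"turn":0},
  ],
)

```text
time_s: 1.35
position: [0.3341, -0.507, 0.2354]
orientation: [[0.084, 0.996, 0.0], [0.996, -0.084, 0.001], [0.001, 0.0, -1.0]]
contact_force: [0.5, -0.2, 0.1]
gripper_width: 0.449
grip_force: 0.0
```

>>> jog_arm(
  commands=[
    {"fingers":-0.1,"xyz":[0.19,0.06,0],"turn":0},
    {"fingers":-0.1,"xyz":[0.19,0.06,0],"turn":0},
    {"fingers":-0.1,"xyz":[0.19,0.06,0],"turn":0},
    {"fingers":-0.1,"xyz":[0.19,0.06,0],"turn":0},
    {"fingers":-0.1,"xyz":[0.19,0.06,0],"turn":0},
  ],
)

```text
time_s: 1.77
position: [0.4089, -0.3224, 0.2355]
orientation: [[0.084, 0.996, 0.0], [0.996, -0.084, 0.0], [0.0, 0.0, -1.0]]
contact_force: [0.8, -0.4, -0.0]
gripper_width: 0.451
grip_force: 0.0
```

>>> jog_arm(
  commands=[
    {"fingers":-0.1,"xyz":[0.2,0,0],"turn":0},
    {"fingers":-0.1,"xyz":[0.2,0,0],"turn":0},
    {"fingers":-0.1,"xyz":[0.2,0,0],"turn":0},
    {"fingers":-0.1,"xyz":[0.2,0,0],"turn":0},
    {"fingers":-0.1,"xyz":[0.2,0,0],"turn":0},
  ],
)

```text
time_s: 2.18
position: [0.425, -0.1233, 0.2356]
orientation: [[0.085, 0.996, 0.0], [0.996, -0.085, 0.0], [0.0, 0.0, -1.0]]
contact_force: [0.7, 0.1, 0.9]
gripper_width: 0.453
grip_force: 0.0
```

>>> jog_arm(
  commands=[
    {"fingers":-0.1,"xyz":[0.2,0,0],"turn":0},
    {"fingers":-0.1,"xyz":[0.2,0,0],"turn":0},
    {"fingers":-0.1,"xyz":[0.2,0,0],"turn":0},
    {"fingers":-0.1,"xyz":[0.2,0,0],"turn":0},
    {"fingers":-0.1,"xyz":[0.2,0,0],"turn":0},
  ],
)

```text
time_s: 2.6
position: [0.4419, 0.0762, 0.2356]
orientation: [[0.084, 0.996, 0.0], [0.996, -0.084, 0.0], [0.0, 0.0, -1.0]]
contact_force: [0.6, -0.2, 0.3]
gripper_width: 0.453
grip_force: 0.0
```

>>> jog_arm(
  commands=[
    {"fingers":-0.1,"xyz":[0.17,0,0],"turn":0},
    {"fingers":-0.1,"xyz":[0.17,0,0],"turn":0},
    {"fingers":-0.1,"xyz":[0.17,0,0],"turn":0},
    {"fingers":-0.1,"xyz":[0.17,0,0],"turn":0},
    {"fingers":-0.1,"xyz":[0.17,0,0],"turn":0},
  ],
)

```text
time_s: 3.02
position: [0.4563, 0.248, 0.2348]
orientation: [[0.081, 0.997, -0.001], [0.997, -0.081, 0.001], [0.001, -0.001, -1.0]]
contact_force: [0.6, -1.0, -0.5]
gripper_width: 0.449
grip_force: 0.0
```

>>> jog_arm(
  commands=[
    {"fingers":-0.1,"xyz":[0.014,0.01,0],"turn":0},
    {"fingers":-0.1,"xyz":[0.014,0.01,0.03],"turn":0},
    {"fingers":-0.1,"xyz":[0.014,0.01,0.06],"turn":0},
    {"fingers":-0.1,"xyz":[0.014,0.01,0.09],"turn":0},
    {"fingers":-0.1,"xyz":[0.014,0.01,0.09],"turn":0},
  ],
)

```text
time_s: 3.43
position: [0.4659, 0.2549, 0.1396]
orientation: [[0.085, 0.996, -0.007], [0.996, -0.085, -0.004], [-0.004, -0.007, -1.0]]
contact_force: [0.0, -1.6, -1.5]
gripper_width: 0.446
grip_force: 0.0
```

```bash
cat > look.py <<'E'
import sys
from h import *
n,name,u0,u1,v0,v1,f=sys.argv[1],sys.argv[2],*map(int,sys.argv[3:8])
p,d=viewer.camera(n);np.savez(name+".npz",p=p,d=d)
cv2.imwrite(f"pics/{name}.png",cv2.resize(p[v0:v1,u0:u1,::-1],None,fx=f,fy=f,interpolation=2))
print(np.round(monitor.state()["position"],4))
E
python3 look.py scene a1 360 520 150 300 4
```

```text
[0.4668 0.2553 0.1432]
```

View pics/a1.png

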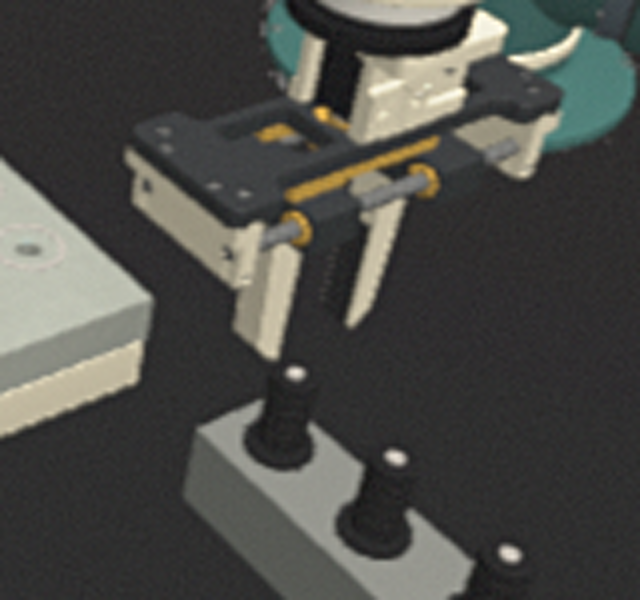

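The fingers straddle the first plug, seen at (293,373) in the crop with tips near (270,355) and (350,325). I'll check this numerically.

Run:
```python
from h import *
s=monitor.state();T=np.array(s["position"]);R=np.array(s["orientation"]);print(T,R.round(3).tolist())
for dx in(-.0075,.0075):
  for dy in (-.021,-.0385,.021,.0385): print(dx,dy,((proj("scene",T+R@[dx,dy,.017])-[360,150]+.5)*4).round())
print(((proj("scene",[.467,.261,.1])-[360,150])*4).round())
```

```text
[0.4668174  0.25530655 0.14316365] [[0.085, 0.996, -0.005], [0.996, -0.085, -0.002], [-0.003, -0.004, -1.0]]
-0.0075 -0.021 [321. 302.]
-0.0075 -0.0385 [347. 291.]
-0.0075 0.021 [254. 329.]
-0.0075 0.0385 [226. 341.]
0.0075 -0.021 [342. 320.]
0.0075 -0.0385 [369. 309.]
0.0075 0.021 [275. 347.]
0.0075 0.0385 [247. 359.]
[295. 370.]
```

>>> jog_arm(
  commands=[
    {"fingers":-0.1,"xyz":[0.006,0,0],"turn":0},
    {"fingers":-0.1,"xyz":[0.006,0,0.03],"turn":0},
    {"fingers":-0.1,"xyz":[0.006,0,0.05],"turn":0},
    {"fingers":-0.1,"xyz":[0.006,0,0.065],"turn":0},
    {"fingers":-0.1,"xyz":[0.006,0,0.065],"turn":0},
  ],
)

```text
time_s: 3.9
position: [0.4683, 0.2621, 0.08]
orientation: [[0.085, 0.996, -0.001], [0.996, -0.085, -0.001], [-0.001, -0.001, -1.0]]
contact_force: [-1.3, -0.1, 0.2]
gripper_width: 0.454
grip_force: 0.0
```

>>> jog_arm(
  commands=[
    {"fingers":-1,"xyz":[0,0,0],"turn":0},
    {"fingers":-1,"xyz":[0,0,0],"turn":0},
    {"fingers":-1,"xyz":[0,0,0],"turn":0},
    {"fingers":-1,"xyz":[0,0,0],"turn":0},
    {"fingers":-1,"xyz":[0,0,0],"turn":0},
  ],
)

```text
time_s: 4.32
position: [0.4693, 0.2625, 0.0826]
orientation: [[0.085, 0.996, 0.002], [0.996, -0.085, 0.001], [0.001, 0.002, -1.0]]
contact_force: [-1.4, -0.8, 7.4]
gripper_width: 0.253
grip_force: 30.0
```

>>> jog_arm(
  commands=[
    {"fingers":-1,"xyz":[0,0,-0.03],"turn":0},
    {"fingers":-1,"xyz":[0,0,-0.06],"turn":0},
    {"fingers":-1,"xyz":[0,0,-0.09],"turn":0},
    {"fingers":-1,"xyz":[0,0,-0.09],"turn":0},
    {"fingers":-1,"xyz":[0,0,-0.09],"turn":0},
  ],
)

```text
time_s: 4.73
position: [0.4692, 0.2624, 0.173]
orientation: [[0.085, 0.996, 0.003], [0.996, -0.085, 0.002], [0.002, 0.003, -1.0]]
contact_force: [-0.1, -0.2, -2.2]
gripper_width: 0.253
grip_force: 30.0
```

>>> jog_arm(
  commands=[
    {"fingers":-1,"xyz":[-0.04,0.032,0],"turn":0},
    {"fingers":-1,"xyz":[-0.08,0.032,0],"turn":0},
    {"fingers":-1,"xyz":[-0.12,0.032,0],"turn":0},
    {"fingers":-1,"xyz":[-0.16,0.032,0],"turn":0},
    {"fingers":-1,"xyz":[-0.177,0.032,0],"turn":0},
  ],
)

```text
time_s: 5.15
position: [0.4845, 0.0796, 0.1695]
orientation: [[0.086, 0.996, -0.001], [0.996, -0.086, -0.001], [-0.001, -0.001, -1.0]]
contact_force: [-0.2, 0.4, -0.3]
gripper_width: 0.253
grip_force: 30.0
```

>>> jog_arm(
  commands=[
    {"fingers":-1,"xyz":[0,0,0.02],"turn":0},
    {"fingers":-1,"xyz":[0,0,0.04],"turn":0},
    {"fingers":-1,"xyz":[0,0,0.04],"turn":0},
    {"fingers":-1,"xyz":[0,0,0.04],"turn":0},
    {"fingers":-1,"xyz":[0,0,0.04],"turn":0},
  ],
)

```text
time_s: 5.57
position: [0.4854, 0.0832, 0.1311]
orientation: [[0.085, 0.996, -0.0], [0.996, -0.085, 0.0], [-0.0, -0.0, -1.0]]
contact_force: [0.2, -0.1, -1.3]
gripper_width: 0.255
grip_force: 30.0
```

```bash
python3 look.py scene a2 290 430 120 260 4; python3 look.py top a2t 250 390 180 280 4
python3 - <<'E'
from h import *
s=monitor.state();print(np.array(s["orientation"]).round(3).tolist(),np.round(s["contact_force"],1),s["gripper_width"])
E
```

```text
[0.4856 0.0832 0.1314]
[0.4856 0.0833 0.1315]
[[0.084, 0.996, 0.001], [0.996, -0.084, 0.0], [0.0, 0.001, -1.0]] [ 0.  -0.7 -1. ] 0.25331796732048495
```

View pics/a2.png

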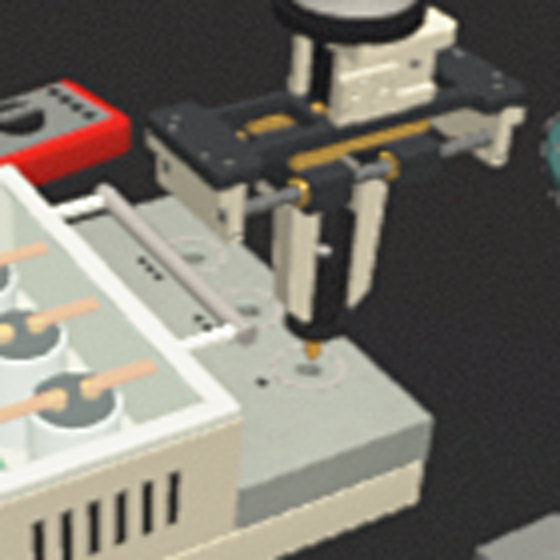

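The brass tip is at crop (313,358) and the socket 1 mouth at (309,369), so the pin is almost over the hole. I'll refine the numbers in both views.

```bash
cat > off.py <<'E'
import sys
from h import *
# expected hole & pin pixels vs seen, scene
name=sys.argv[1]; p=np.load(name+".npz")["p"].astype(int)
s=monitor.state();T=np.array(s["position"]);tz=T[2]-.0326-.024
hsv=cv2.cvtColor(p.astype(np.uint8),cv2.COLOR_RGB2HSV)
c=proj("scene",[T[0],T[1],tz+.004]); v,u=np.mgrid[:400,:640]
m=(hsv[...,1]>120)&(hsv[...,0]<25)&(p[...,0]>110)&(np.hypot(u-c[0],v-c[1])<12)
print("pred tip",proj("scene",[T[0],T[1],tz]).round(1),"brass n",m.sum(),"u",u[m].mean().round(2),"v range",v[m].min(),v[m].max(),"tz",tz.round(4))
g=p.sum(2)//3
c=np.round(proj("scene",[T[0],T[1],.07])).astype(int);print(c);print(g[c[1]-8:c[1]+8,c[0]-8:c[0]+8])
E
python3 off.py a2
```

```text
pred tip [367.5 209.3] brass n 10 u 367.8 v range 205 209 tz 0.0749
[367 211]
[[188 190 184 146  85  42  29  36  43  42  44  38  44  37  38  44]
 [185 188 189 183 158 113  66  44  37  36  38  40  42  56  91 107]
 [185 185 186 187 188 182 147 104  82  70  73  96 111 150 179 181]
 [185 186 188 192 199 203 177 134 122 126 127 161 179 183 188 187]
 [189 194 185 184 186 185 166 129 122 134 130 167 193 191 185 185]
 [196 196 190 185 185 188 183 151 126 129 140 168 191 184 188 188]
 [187 185 188 187 188 187 191 167 133 130 164 185 188 179 184 194]
 [183 183 186 188 185 189 186 180 163 166 181 188 190 182 186 195]
 [188 185 186 186 177 155 145 145 142 140 159 177 186 186 188 191]
 [190 187 187 186 173 144 130 136 130 121 130 161 183 186 188 192]
 [188 191 187 187 182 166 152 143 133 129 140 168 183 185 185 191]
 [177 188 192 188 185 184 182 181 179 179 178 183 184 184 189 196]
 [177 187 197 196 192 188 188 188 187 189 190 188 189 193 196 188]
 [186 187 184 180 184 192 195 194 192 192 192 198 191 192 182 177]
 [190 188 186 184 188 184 187 188 189 187 182 178 183 187 187 185]
 [190 187 187 188 189 187 187 188 189 188 186 184 185 188 188 189]]
```

View pics/a2t.png

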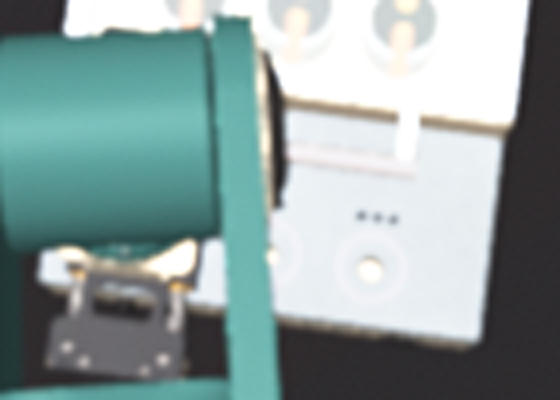

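>>> jog_arm(
  commands=[
    {"fingers":-1,"xyz":[0,0.0015,0],"turn":0},
    {"fingers":-1,"xyz":[0,0.0015,0.004],"turn":0},
    {"fingers":-1,"xyz":[0,0.0015,0.008],"turn":0},
    {"fingers":-1,"xyz":[0,0.0015,0.012],"turn":0},
    {"fingers":-1,"xyz":[0,0.0015,0.014],"turn":0},
  ],
)

```text
time_s: 6.08
position: [0.487, 0.083, 0.1161]
orientation: [[0.085, 0.996, 0.0], [0.996, -0.085, 0.0], [0.0, 0.0, -1.0]]
contact_force: [1.6, 2.3, 1.4]
gripper_width: 0.251
grip_force: 30.0
```

>>> jog_arm(
  commands=[
    {"fingers":-1,"xyz":[0.001,0.0005,0.003],"turn":0},
    {"fingers":-1,"xyz":[0.001,0.0005,0.006],"turn":0},
    {"fingers":-1,"xyz":[0.001,0.0005,0.009],"turn":0},
    {"fingers":-1,"xyz":[0.001,0.0005,0.012],"turn":0},
    {"fingers":-1,"xyz":[0.001,0.0005,0.014],"turn":0},
  ],
)

```text
time_s: 6.5
position: [0.4873, 0.0837, 0.1025]
orientation: [[0.085, 0.996, -0.0], [0.996, -0.085, -0.0], [-0.0, -0.0, -1.0]]
contact_force: [-12.6, -1.6, 32.2]
gripper_width: 0.251
grip_force: 30.0
```

>>> jog_arm(
  commands=[
    {"fingers":-1,"xyz":[0,0,0.001],"turn":0},
    {"fingers":-1,"xyz":[0,0,0.001],"turn":0},
  ],
)

```text
time_s: 6.67
position: [0.4875, 0.0838, 0.1026]
orientation: [[0.085, 0.996, 0.0], [0.996, -0.085, -0.0], [-0.0, 0.0, -1.0]]
contact_force: [-7.6, -2.2, 12.4]
gripper_width: 0.25
grip_force: 30.0
```

>>> jog_arm(
  commands=[
    {"fingers":-0.1,"xyz":[0,0,0],"turn":0},
    {"fingers":-0.1,"xyz":[0,0,0],"turn":0},
    {"fingers":-0.1,"xyz":[0,0,0],"turn":0},
    {"fingers":-0.1,"xyz":[0,0,-0.03],"turn":0},
    {"fingers":-0.1,"xyz":[0,0,-0.06],"turn":0},
  ],
)

```text
time_s: 7.08
position: [0.4865, 0.0837, 0.1608]
orientation: [[0.085, 0.996, -0.004], [0.996, -0.085, -0.0], [-0.001, -0.004, -1.0]]
contact_force: [0.8, 0.3, 0.2]
gripper_width: 0.45
grip_force: 0.0
```

>>> jog_arm(
  commands=[
    {"fingers":-0.1,"xyz":[0,0,-0.028],"turn":0},
    {"fingers":-0.1,"xyz":[0.04,-0.034,-0.028],"turn":0},
    {"fingers":-0.1,"xyz":[0.08,-0.034,-0.028],"turn":0},
    {"fingers":-0.1,"xyz":[0.12,-0.034,-0.028],"turn":0},
    {"fingers":-0.1,"xyz":[0.15,-0.034,-0.028],"turn":0},
  ],
)

```text
time_s: 7.5
position: [0.4658, 0.2383, 0.19]
orientation: [[0.085, 0.996, 0.001], [0.996, -0.085, 0.001], [0.001, 0.001, -1.0]]
contact_force: [1.4, -1.4, 0.2]
gripper_width: 0.45
grip_force: 0.0
```

>>> jog_arm(
  commands=[
    {"fingers":-0.1,"xyz":[0.03,0,0],"turn":0},
    {"fingers":-0.1,"xyz":[0.06,0,0],"turn":0},
    {"fingers":-0.1,"xyz":[0.09,0,0],"turn":0},
    {"fingers":-0.1,"xyz":[0.09,0,0],"turn":0},
    {"fingers":-0.1,"xyz":[0.09,0,0],"turn":0},
  ],
)

```text
time_s: 7.92
position: [0.4737, 0.3268, 0.1889]
orientation: [[0.083, 0.997, -0.001], [0.997, -0.083, -0.001], [-0.001, -0.001, -1.0]]
contact_force: [-0.5, -0.6, -0.4]
gripper_width: 0.448
grip_force: 0.0
```

```bash
python3 look.py scene a3 310 510 120 290 4;python3 look.py top a3t 250 390 180 280 4
python3 - <<'E'
from h import *
d=np.load("a3t.npz")["d"];p=np.load("a3t.npz")["p"]
i=viewer.camera_info("top");T=i["world_from_camera"];K=i["camera_matrix"]
v,u=np.mgrid[:400,:640]
Z=(np.stack([(u-K[0,2])/K[0,0]*d,(v-K[1,2])/K[1,1]*d,d],-1)@T[:3,:3].T+T[:3,3])[...,2]
m=(p.max(2)<130)&(np.hypot(u-290,v-237)<14)
print(m.sum(),np.sort(Z[m])[::8].round(3))
E
```

```text
[0.4737 0.3259 0.1891]
[0.4739 0.3253 0.1894]
107 [0.068 0.072 0.075 0.076 0.077 0.079 0.096 0.109 0.115 0.117 0.119 0.12
 0.122 0.125]
```

View pics/a3.png

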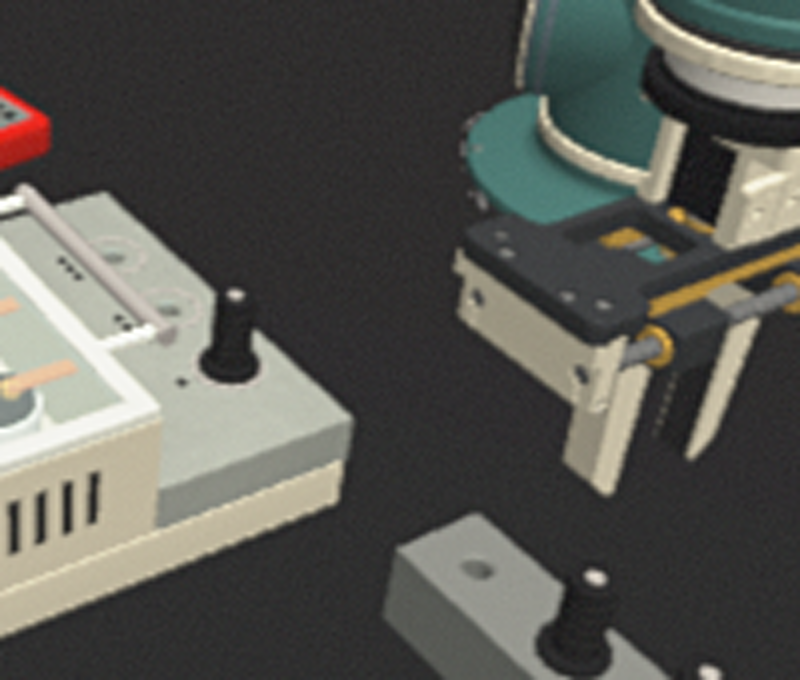

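Plug 1's flange lies on the deck at crop (230,370), and its top is at about 0.12 m, so it is home. Hole A is empty, and the fingers are over the middle plug.

>>> jog_arm(
  commands=[
    {"fingers":-0.1,"xyz":[0.002,0,0.03],"turn":0},
    {"fingers":-0.1,"xyz":[0.002,0,0.06],"turn":0},
    {"fingers":-0.1,"xyz":[0.002,0,0.09],"turn":0},
    {"fingers":-0.1,"xyz":[0.002,0,0.107],"turn":0},
    {"fingers":-0.1,"xyz":[0.002,0,0.107],"turn":0},
  ],
)

```text
time_s: 8.43
position: [0.4728, 0.3257, 0.0788]
orientation: [[0.086, 0.996, -0.004], [0.996, -0.086, -0.003], [-0.003, -0.004, -1.0]]
contact_force: [0.1, -0.6, -0.6]
gripper_width: 0.449
grip_force: 0.0
```

>>> jog_arm(
  commands=[
    {"fingers":-0.1,"xyz":[0,0,0],"turn":0},
    {"fingers":-0.1,"xyz":[0,0,0],"turn":0},
    {"fingers":-1,"xyz":[0,0,0],"turn":0},
    {"fingers":-1,"xyz":[0,0,0],"turn":0},
    {"fingers":-1,"xyz":[0,0,0],"turn":0},
  ],
)

```text
time_s: 8.85
position: [0.4745, 0.3279, 0.0837]
orientation: [[0.085, 0.996, 0.001], [0.996, -0.085, 0.001], [0.001, 0.001, -1.0]]
contact_force: [0.3, -0.3, 0.1]
gripper_width: 0.282
grip_force: 0.1
```

>>> jog_arm(
  commands=[
    {"fingers":-1,"xyz":[0,0,0],"turn":0},
    {"fingers":-1,"xyz":[0,0,0],"turn":0},
    {"fingers":-1,"xyz":[0,0,0],"turn":0},
  ],
)

```text
time_s: 9.1
position: [0.4744, 0.328, 0.0835]
orientation: [[0.085, 0.996, 0.001], [0.996, -0.085, 0.0], [0.001, 0.001, -1.0]]
contact_force: [-0.5, -2.5, 6.2]
gripper_width: 0.257
grip_force: 30.0
```

>>> jog_arm(
  commands=[
    {"fingers":-1,"xyz":[0,0,-0.03],"turn":0},
    {"fingers":-1,"xyz":[0,0,-0.06],"turn":0},
    {"fingers":-1,"xyz":[0,0,-0.09],"turn":0},
    {"fingers":-1,"xyz":[0,0,-0.117],"turn":0},
    {"fingers":-1,"xyz":[0,0,-0.117],"turn":0},
  ],
)

```text
time_s: 9.52
position: [0.4754, 0.3286, 0.2058]
orientation: [[0.085, 0.996, 0.006], [0.996, -0.085, 0.004], [0.004, 0.006, -1.0]]
contact_force: [-0.7, -0.4, -0.3]
gripper_width: 0.249
grip_force: 30.0
```

>>> jog_arm(
  commands=[
    {"fingers":-1,"xyz":[-0.04,0.008,0],"turn":0},
    {"fingers":-1,"xyz":[-0.08,0.016,0],"turn":0},
    {"fingers":-1,"xyz":[-0.12,0.024,0],"turn":0},
    {"fingers":-1,"xyz":[-0.16,0.0336,0],"turn":0},
    {"fingers":-1,"xyz":[-0.2,0.0336,0],"turn":0},
  ],
)

```text
time_s: 9.93
position: [0.4909, 0.1238, 0.1993]
orientation: [[0.085, 0.996, 0.0], [0.996, -0.085, -0.0], [-0.0, 0.0, -1.0]]
contact_force: [1.0, 0.1, -0.4]
gripper_width: 0.254
grip_force: 30.0
```

>>> jog_arm(
  commands=[
    {"fingers":-1,"xyz":[-0.03,0,0],"turn":0},
    {"fingers":-1,"xyz":[-0.06,0,0],"turn":0},
    {"fingers":-1,"xyz":[-0.09,0,0],"turn":0},
    {"fingers":-1,"xyz":[-0.1065,0,0],"turn":0},
    {"fingers":-1,"xyz":[-0.1065,0,0],"turn":0},
  ],
)

```text
time_s: 10.35
position: [0.4812, 0.017, 0.1995]
orientation: [[0.088, 0.996, 0.0], [0.996, -0.088, -0.001], [-0.001, 0.0, -1.0]]
contact_force: [-0.7, 0.7, -1.1]
gripper_width: 0.254
grip_force: 30.0
```

>>> jog_arm(
  commands=[
    {"fingers":-1,"xyz":[0,0,0.03],"turn":0},
    {"fingers":-1,"xyz":[0,0,0.06],"turn":0},
    {"fingers":-1,"xyz":[0,0,0.068],"turn":0},
    {"fingers":-1,"xyz":[0,0,0.068],"turn":0},
    {"fingers":-1,"xyz":[0,0,0.068],"turn":0},
  ],
)

```text
time_s: 10.77
position: [0.4818, 0.02, 0.1324]
orientation: [[0.084, 0.996, -0.0], [0.996, -0.084, 0.0], [0.0, -0.0, -1.0]]
contact_force: [-0.6, 0.1, -0.5]
gripper_width: 0.252
grip_force: 30.0
```

```bash
python3 - <<'E'
from h import *
p,d=viewer.camera("scene");np.savez("a4.npz",p=p)
s=monitor.state();print(np.round(s["position"],4))
E
python3 off.py a4
```

```text
[0.4822 0.0199 0.1332]
pred tip [352.  194.8] brass n 13 u 352.0 v range 191 195 tz 0.0766
[352 197]
[[185 178 154 111  65  43  36  36  39  41  40  36  39  45  86 111]
 [187 186 184 178 155 109  67  42  44  40  47  61  88 103 150 176]
 [184 184 185 188 185 182 142 111 111 105 132 164 177 177 182 188]
 [181 181 188 194 198 195 155 117 125 128 150 181 189 184 184 184]
 [184 189 190 186 190 186 151 119 123 127 148 182 194 193 188 183]
 [196 188 183 182 184 184 162 131 125 140 165 183 189 185 188 188]
 [197 195 185 178 184 185 184 160 128 157 181 183 181 176 183 191]
 [191 199 196 187 178 169 167 157 141 155 176 180 182 182 188 196]
 [180 192 196 196 184 151 135 139 131 122 143 173 184 186 185 194]
 [159 177 190 198 197 175 147 135 128 123 137 173 185 184 186 195]
 [136 157 178 190 197 197 184 169 175 174 177 182 183 188 193 191]
 [144 133 164 182 187 196 197 187 185 184 185 189 191 194 195 187]
 [157 168 236 237 207 190 198 196 182 168 181 192 191 182 180 186]
 [249 246 249 249 235 202 183 168 150 144 165 185 186 186 185 185]
 [248 248 250 243 213 169 156 147 140 142 167 184 187 185 187 185]
 [238 221 221 214 183 147 141 141 138 147 171 188 185 186 186 186]]
```

Pin and hole line up, so I'm inserting.

>>> jog_arm(
  commands=[
    {"fingers":-1,"xyz":[0,0,0.004],"turn":0},
    {"fingers":-1,"xyz":[0,0,0.008],"turn":0},
    {"fingers":-1,"xyz":[0,0,0.012],"turn":0},
    {"fingers":-1,"xyz":[0,0,0.015],"turn":0},
    {"fingers":-1,"xyz":[0,0,0.016],"turn":0},
  ],
)

```text
time_s: 11.23
position: [0.4815, 0.0196, 0.1152]
orientation: [[0.085, 0.996, -0.0], [0.996, -0.085, 0.0], [0.0, -0.0, -1.0]]
contact_force: [1.5, 1.3, -1.0]
gripper_width: 0.256
grip_force: 30.0
```

>>> jog_arm(
  commands=[
    {"fingers":-1,"xyz":[0.0005,0.0003,0.003],"turn":0},
    {"fingers":-1,"xyz":[0.0005,0.0003,0.006],"turn":0},
    {"fingers":-1,"xyz":[0.0005,0.0003,0.009],"turn":0},
    {"fingers":-1,"xyz":[0.0005,0.0003,0.012],"turn":0},
    {"fingers":-1,"xyz":[0.0005,0.0003,0.013],"turn":0},
  ],
)

```text
time_s: 11.65
position: [0.482, 0.02, 0.1032]
orientation: [[0.085, 0.996, 0.0], [0.996, -0.085, 0.0], [0.0, 0.0, -1.0]]
contact_force: [-9.9, -0.3, 19.9]
gripper_width: 0.251
grip_force: 30.0
```

>>> jog_arm(
  commands=[
    {"fingers":-1,"xyz":[0,0,0.001],"turn":0},
    {"fingers":-1,"xyz":[0,0,0.001],"turn":0},
  ],
)

```text
time_s: 11.82
position: [0.482, 0.02, 0.1032]
orientation: [[0.085, 0.996, 0.0], [0.996, -0.085, -0.0], [0.0, 0.0, -1.0]]
contact_force: [-11.4, 0.5, 20.8]
gripper_width: 0.25
grip_force: 30.0
```

>>> jog_arm(
  commands=[
    {"fingers":-0.1,"xyz":[0,0,0],"turn":0},
    {"fingers":-0.1,"xyz":[0,0,0],"turn":0},
    {"fingers":-0.1,"xyz":[0,0,0],"turn":0},
    {"fingers":-0.1,"xyz":[0,0,-0.03],"turn":0},
    {"fingers":-0.1,"xyz":[0,0,-0.06],"turn":0},
  ],
)

```text
time_s: 12.23
position: [0.481, 0.02, 0.1607]
orientation: [[0.085, 0.996, -0.004], [0.996, -0.085, 0.0], [-0.0, -0.004, -1.0]]
contact_force: [-0.1, -0.3, 0.4]
gripper_width: 0.441
grip_force: 0.0
```

>>> jog_arm(
  commands=[
    {"fingers":-0.1,"xyz":[0,0,-0.037],"turn":0},
    {"fingers":-0.1,"xyz":[0.04,-0.034,-0.037],"turn":0},
    {"fingers":-0.1,"xyz":[0.08,-0.034,-0.037],"turn":0},
    {"fingers":-0.1,"xyz":[0.12,-0.034,-0.037],"turn":0},
    {"fingers":-0.1,"xyz":[0.15,-0.034,-0.037],"turn":0},
  ],
)

```text
time_s: 12.65
position: [0.4602, 0.1745, 0.199]
orientation: [[0.085, 0.996, 0.001], [0.996, -0.085, 0.001], [0.001, 0.001, -1.0]]
contact_force: [-0.2, -0.0, 0.2]
gripper_width: 0.45
grip_force: 0.0
```

>>> jog_arm(
  commands=[
    {"fingers":-0.1,"xyz":[0.04,0,0],"turn":0},
    {"fingers":-0.1,"xyz":[0.08,0,0],"turn":0},
    {"fingers":-0.1,"xyz":[0.12,0,0],"turn":0},
    {"fingers":-0.1,"xyz":[0.15,0,0],"turn":0},
    {"fingers":-0.1,"xyz":[0.18,0,0],"turn":0},
  ],
)

```text
time_s: 13.07
position: [0.4757, 0.3538, 0.198]
orientation: [[0.084, 0.996, -0.001], [0.996, -0.084, -0.0], [-0.0, -0.001, -1.0]]
contact_force: [0.2, -0.1, 0.4]
gripper_width: 0.45
grip_force: 0.0
```

>>> jog_arm(
  commands=[
    {"fingers":-0.1,"xyz":[0.04,0,0],"turn":0},
    {"fingers":-0.1,"xyz":[0.04,0,0],"turn":0},
    {"fingers":-0.1,"xyz":[0.04,0,0],"turn":0},
    {"fingers":-0.1,"xyz":[0.04,0,0],"turn":0},
    {"fingers":-0.1,"xyz":[0.04,0,0],"turn":0},
  ],
)

```text
time_s: 13.48
position: [0.4795, 0.3907, 0.1986]
orientation: [[0.086, 0.996, 0.0], [0.996, -0.086, -0.0], [-0.0, 0.0, -1.0]]
contact_force: [-0.8, 0.4, -0.2]
gripper_width: 0.447
grip_force: 0.0
```

Down .1155 to about .083, then grip.

>>> jog_arm(
  commands=[
    {"fingers":-0.1,"xyz":[0.0015,0,0.03],"turn":0},
    {"fingers":-0.1,"xyz":[0.0015,0,0.06],"turn":0},
    {"fingers":-0.1,"xyz":[0.0015,0,0.09],"turn":0},
    {"fingers":-0.1,"xyz":[0.0015,0,0.115],"turn":0},
    {"fingers":-0.1,"xyz":[0.0015,0,0.115],"turn":0},
  ],
)

```text
time_s: 13.9
position: [0.478, 0.3906, 0.0787]
orientation: [[0.086, 0.996, -0.005], [0.996, -0.086, -0.004], [-0.004, -0.005, -1.0]]
contact_force: [-0.4, -0.2, -0.5]
gripper_width: 0.452
grip_force: 0.0
```

>>> jog_arm(
  commands=[
    {"fingers":-0.1,"xyz":[0,0,0],"turn":0},
    {"fingers":-0.1,"xyz":[0,0,0],"turn":0},
    {"fingers":-1,"xyz":[0,0,0],"turn":0},
    {"fingers":-1,"xyz":[0,0,0],"turn":0},
    {"fingers":-1,"xyz":[0,0,0],"turn":0},
  ],
)

```text
time_s: 14.32
position: [0.48, 0.3933, 0.085]
orientation: [[0.085, 0.996, 0.001], [0.996, -0.085, 0.001], [0.001, 0.001, -1.0]]
contact_force: [-0.6, -0.4, 1.9]
gripper_width: 0.283
grip_force: 0.3
```

>>> jog_arm(
  commands=[
    {"fingers":-1,"xyz":[0,0,0],"turn":0},
    {"fingers":-1,"xyz":[0,0,0],"turn":0},
    {"fingers":-1,"xyz":[0,0,0],"turn":0},
  ],
)

```text
time_s: 14.57
position: [0.4796, 0.3934, 0.0848]
orientation: [[0.085, 0.996, 0.001], [0.996, -0.085, 0.001], [0.001, 0.0, -1.0]]
contact_force: [-3.5, -1.6, 6.3]
gripper_width: 0.253
grip_force: 30.0
```

>>> jog_arm(
  commands=[
    {"fingers":-1,"xyz":[0,0,-0.03],"turn":0},
    {"fingers":-1,"xyz":[0,0,-0.06],"turn":0},
    {"fingers":-1,"xyz":[0,0,-0.09],"turn":0},
    {"fingers":-1,"xyz":[0,0,-0.117],"turn":0},
    {"fingers":-1,"xyz":[0,0,-0.117],"turn":0},
  ],
)

```text
time_s: 14.98
position: [0.4808, 0.3941, 0.2073]
orientation: [[0.085, 0.996, 0.006], [0.996, -0.085, 0.005], [0.005, 0.006, -1.0]]
contact_force: [0.7, 0.0, 0.9]
gripper_width: 0.251
grip_force: 30.0
```

>>> jog_arm(
  commands=[
    {"fingers":-1,"xyz":[-0.04,0.008,0],"turn":0},
    {"fingers":-1,"xyz":[-0.08,0.016,0],"turn":0},
    {"fingers":-1,"xyz":[-0.12,0.024,0],"turn":0},
    {"fingers":-1,"xyz":[-0.16,0.034,0],"turn":0},
    {"fingers":-1,"xyz":[-0.2,0.034,0],"turn":0},
  ],
)

```text
time_s: 15.4
position: [0.4968, 0.1891, 0.2004]
orientation: [[0.085, 0.996, 0.0], [0.996, -0.085, -0.0], [-0.0, 0.0, -1.0]]
contact_force: [1.7, 0.2, -0.8]
gripper_width: 0.251
grip_force: 30.0
```

>>> jog_arm(
  commands=[
    {"fingers":-1,"xyz":[-0.04,0,0],"turn":0},
    {"fingers":-1,"xyz":[-0.08,0,0],"turn":0},
    {"fingers":-1,"xyz":[-0.12,0,0],"turn":0},
    {"fingers":-1,"xyz":[-0.15,0,0],"turn":0},
    {"fingers":-1,"xyz":[-0.18,0,0],"turn":0},
  ],
)

```text
time_s: 15.82
position: [0.4807, 0.0098, 0.2007]
orientation: [[0.085, 0.996, 0.001], [0.996, -0.085, -0.0], [-0.0, 0.001, -1.0]]
contact_force: [0.3, 0.7, 0.2]
gripper_width: 0.255
grip_force: 30.0
```

>>> jog_arm(
  commands=[
    {"fingers":-1,"xyz":[-0.03,0,0],"turn":0},
    {"fingers":-1,"xyz":[-0.0564,0,0],"turn":0},
    {"fingers":-1,"xyz":[-0.0564,0,0],"turn":0},
    {"fingers":-1,"xyz":[-0.0564,0,0.03],"turn":0},
    {"fingers":-1,"xyz":[-0.0564,0,0.05],"turn":0},
  ],
)

```text
time_s: 16.23
position: [0.4764, -0.0448, 0.1497]
orientation: [[0.086, 0.996, 0.001], [0.996, -0.086, 0.0], [0.0, 0.001, -1.0]]
contact_force: [0.3, -0.6, -2.4]
gripper_width: 0.253
grip_force: 30.0
```

>>> jog_arm(
  commands=[
    {"fingers":-1,"xyz":[0,0,0.017],"turn":0},
    {"fingers":-1,"xyz":[0,0,0.017],"turn":0},
    {"fingers":-1,"xyz":[0,0,0.017],"turn":0},
    {"fingers":-1,"xyz":[0,0,0.017],"turn":0},
  ],
)

```text
time_s: 16.57
position: [0.4768, -0.0444, 0.1349]
orientation: [[0.085, 0.996, 0.001], [0.996, -0.085, -0.0], [-0.0, 0.001, -1.0]]
contact_force: [0.5, 0.1, -0.5]
gripper_width: 0.252
grip_force: 30.0
```

```bash
python3 - <<'E'
from h import *
p,d=viewer.camera("scene");np.savez("a5.npz",p=p)
s=monitor.state();print(np.round(s["position"],4))
E
python3 off.py a5
```

```text
[ 0.477  -0.0445  0.1351]
pred tip [338.1 181.2] brass n 10 u 338.0 v range 178 181 tz 0.0785
[338 184]
[[181 184 177 154 110  73  52  38  36  36  38  53  61  91 150 136]
 [180 181 181 181 177 173 142  91  78  77  99 151 176 177 188 185]
 [171 181 182 183 186 188 157 124 123 125 158 185 189 188 188 189]
 [174 174 181 185 189 193 166 129 128 128 168 190 187 181 181 185]
 [191 179 183 188 189 185 159 132 126 131 163 189 195 190 185 182]
 [199 192 175 171 181 182 156 126 122 140 168 184 187 190 192 188]
 [193 200 191 179 176 184 179 169 159 170 180 184 182 184 182 187]
 [183 193 198 193 177 168 163 159 153 159 168 178 184 183 186 193]
 [158 182 193 199 193 165 139 134 131 127 136 165 182 185 185 199]
 [140 161 182 194 200 190 164 144 142 143 161 179 183 182 190 197]
 [152 142 163 181 195 198 194 178 173 175 181 183 186 190 186 182]
 [177 147 140 162 183 192 197 196 184 182 186 193 194 195 187 182]
 [157 177 151 139 159 180 195 198 194 181 184 179 180 185 183 186]
 [126 170 176 149 139 161 179 194 199 193 183 179 181 183 184 183]
 [175 183 186 177 147 138 159 180 192 198 195 184 179 185 185 188]
 [186 185 185 185 175 148 137 159 182 193 195 194 184 182 187 190]]
```

>>> jog_arm(
  commands=[
    {"fingers":-1,"xyz":[0,0,0.004],"turn":0},
    {"fingers":-1,"xyz":[0,0,0.008],"turn":0},
    {"fingers":-1,"xyz":[0,0,0.012],"turn":0},
    {"fingers":-1,"xyz":[0,0,0.016],"turn":0},
    {"fingers":-1,"xyz":[0,0,0.017],"turn":0},
  ],
)

```text
time_s: 17.03
position: [0.4762, -0.0446, 0.1158]
orientation: [[0.085, 0.996, -0.001], [0.996, -0.085, 0.0], [0.0, -0.001, -1.0]]
contact_force: [0.4, 0.6, -0.7]
gripper_width: 0.255
grip_force: 30.0
```

>>> jog_arm(
  commands=[
    {"fingers":-1,"xyz":[0,0,0.003],"turn":0},
    {"fingers":-1,"xyz":[0,0,0.006],"turn":0},
    {"fingers":-1,"xyz":[0,0,0.009],"turn":0},
    {"fingers":-1,"xyz":[0,0,0.0115],"turn":0},
    {"fingers":-1,"xyz":[0,0,0.013],"turn":0},
  ],
)

```text
time_s: 17.45
position: [0.4763, -0.0447, 0.1045]
orientation: [[0.085, 0.996, -0.0], [0.996, -0.085, -0.0], [-0.0, -0.0, -1.0]]
contact_force: [-14.8, 2.0, 29.8]
gripper_width: 0.251
grip_force: 30.0
```

>>> jog_arm(
  commands=[
    {"fingers":-1,"xyz":[0,0,0.001],"turn":0},
    {"fingers":-1,"xyz":[0,0,0.001],"turn":0},
  ],
)

```text
time_s: 17.62
position: [0.4764, -0.0447, 0.1045]
orientation: [[0.085, 0.996, -0.0], [0.996, -0.085, -0.0], [-0.0, -0.0, -1.0]]
contact_force: [-14.8, 2.1, 24.3]
gripper_width: 0.259
grip_force: 30.0
```

>>> jog_arm(
  commands=[
    {"fingers":-0.1,"xyz":[0,0,0],"turn":0},
    {"fingers":-0.1,"xyz":[0,0,0],"turn":0},
    {"fingers":-0.1,"xyz":[0,0,0],"turn":0},
    {"fingers":-0.1,"xyz":[0,0,-0.03],"turn":0},
    {"fingers":-0.1,"xyz":[0,0,-0.06],"turn":0},
  ],
)

```text
time_s: 18.03
position: [0.4755, -0.0445, 0.1618]
orientation: [[0.085, 0.996, -0.004], [0.996, -0.085, 0.001], [0.0, -0.004, -1.0]]
contact_force: [-0.1, 0.1, 0.1]
gripper_width: 0.45
grip_force: 0.0
```

>>> jog_arm(
  commands=[
    {"fingers":-0.1,"xyz":[0,0,-0.036],"turn":0},
    {"fingers":-0.4,"xyz":[0.032,0.028,-0.036],"turn":0},
    {"fingers":-0.4,"xyz":[0.064,0.055,-0.036],"turn":0},
    {"fingers":-0.4,"xyz":[0.064,0.055,-0.036],"turn":0},
    {"fingers":-0.4,"xyz":[0.064,0.055,-0.036],"turn":0},
  ],
)

```text
time_s: 18.45
position: [0.5372, 0.0156, 0.1977]
orientation: [[0.083, 0.997, -0.002], [0.997, -0.083, 0.0], [-0.0, -0.002, -1.0]]
contact_force: [-0.2, -0.3, -1.2]
gripper_width: 0.301
grip_force: 0.0
```

```bash
python3 look.py scene a6 270 430 100 250 4
```

```text
[0.5365 0.0148 0.1978]
```

View pics/a6.png

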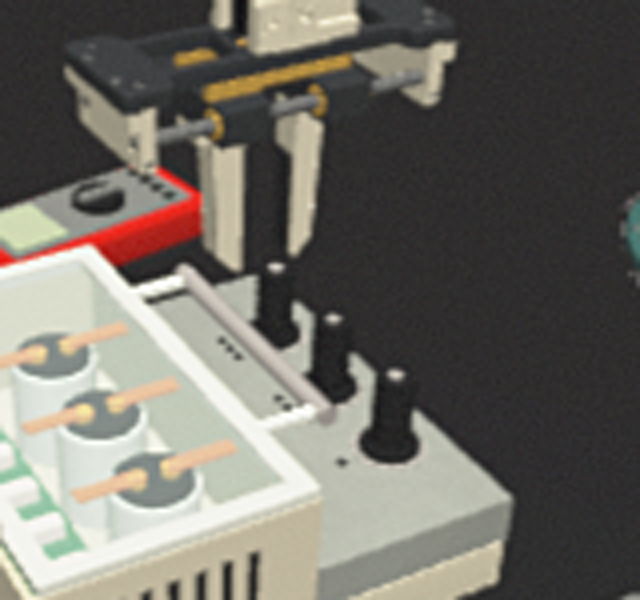

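All three plugs sit flush in their sockets, with tops at crop (275,268), (333,318) and (397,375). The gripper is over the middle of the bar.

>>> jog_arm(
  commands=[
    {"fingers":-0.4,"xyz":[0,0,0.025],"turn":0},
    {"fingers":-0.4,"xyz":[0,0,0.05],"turn":0},
    {"fingers":-0.4,"xyz":[0,0,0.07],"turn":0},
    {"fingers":-0.4,"xyz":[0,0,0.078],"turn":0},
    {"fingers":-0.4,"xyz":[0,0,0.078],"turn":0},
  ],
)

```text
time_s: 18.92
position: [0.5353, 0.0138, 0.1189]
orientation: [[0.086, 0.996, -0.003], [0.996, -0.086, -0.0], [-0.0, -0.003, -1.0]]
contact_force: [0.7, -0.5, 0.4]
gripper_width: 0.3
grip_force: 0.0
```

>>> jog_arm(
  commands=[
    {"fingers":-0.4,"xyz":[0,0,0],"turn":0},
    {"fingers":-1,"xyz":[0,0,0],"turn":0},
    {"fingers":-1,"xyz":[0,0,0],"turn":0},
    {"fingers":-1,"xyz":[0,0,0],"turn":0},
    {"fingers":-1,"xyz":[0,0,0],"turn":0},
  ],
)

```text
time_s: 19.33
position: [0.5376, 0.0143, 0.1218]
orientation: [[0.085, 0.996, 0.003], [0.996, -0.085, -0.0], [0.0, 0.003, -1.0]]
contact_force: [5.6, -0.2, 1.7]
gripper_width: 0.12
grip_force: 30.0
```

>>> jog_arm(
  commands=[
    {"fingers":-1,"xyz":[0,0,0],"turn":0},
    {"fingers":-1,"xyz":[0,0,0],"turn":0},
  ],
)

```text
time_s: 19.5
position: [0.5376, 0.0143, 0.1218]
orientation: [[0.085, 0.996, 0.003], [0.996, -0.085, -0.0], [-0.0, 0.003, -1.0]]
contact_force: [4.8, -0.5, 1.4]
gripper_width: 0.118
grip_force: 30.0
```

>>> jog_arm(
  commands=[
    {"fingers":-1,"xyz":[0,0.0003,-0.0099],"turn":0},
    {"fingers":-1,"xyz":[0,0.001,-0.0199],"turn":0},
    {"fingers":-1,"xyz":[0,0.0023,-0.0297],"turn":0},
    {"fingers":-1,"xyz":[0,0.0042,-0.0395],"turn":0},
    {"fingers":-1,"xyz":[0,0.0065,-0.0492],"turn":0},
  ],
)

```text
time_s: 19.92
position: [0.5443, 0.0137, 0.1709]
orientation: [[0.085, 0.996, 0.003], [0.996, -0.085, -0.0], [-0.0, 0.004, -1.0]]
contact_force: [17.7, -1.5, -7.4]
gripper_width: 0.115
grip_force: 30.0
```

>>> jog_arm(
  commands=[
    {"fingers":-1,"xyz":[0,0.0043,-0.0095],"turn":0},
    {"fingers":-1,"xyz":[0,0.0076,-0.0189],"turn":0},
    {"fingers":-1,"xyz":[0,0.0114,-0.0281],"turn":0},
    {"fingers":-1,"xyz":[0,0.0157,-0.0371],"turn":0},
    {"fingers":-1,"xyz":[0,0.0205,-0.0458],"turn":0},
  ],
)

```text
time_s: 20.33
position: [0.5629, 0.0121, 0.2165]
orientation: [[0.085, 0.996, -0.002], [0.996, -0.085, -0.0], [-0.0, -0.002, -1.0]]
contact_force: [-9.4, -0.9, 2.9]
gripper_width: 0.117
grip_force: 30.0
```

>>> jog_arm(
  commands=[
    {"fingers":-1,"xyz":[0,0.0047,-0.0085],"turn":0},
    {"fingers":-1,"xyz":[0,0.0101,-0.0167],"turn":0},
    {"fingers":-1,"xyz":[0,0.0161,-0.0246],"turn":0},
    {"fingers":-1,"xyz":[0,0.0226,-0.0321],"turn":0},
    {"fingers":-1,"xyz":[0,0.0295,-0.0394],"turn":0},
  ],
)

```text
time_s: 20.75
position: [0.5924, 0.0096, 0.2567]
orientation: [[0.085, 0.996, -0.002], [0.996, -0.085, -0.0], [-0.0, -0.002, -1.0]]
contact_force: [-12.2, -0.9, 8.4]
gripper_width: 0.118
grip_force: 30.0
```

>>> jog_arm(
  commands=[
    {"fingers":-1,"xyz":[0,0.0072,-0.0068],"turn":0},
    {"fingers":-1,"xyz":[0,0.0147,-0.0133],"turn":0},
    {"fingers":-1,"xyz":[0,0.0226,-0.0193],"turn":0},
    {"fingers":-1,"xyz":[0,0.0308,-0.0249],"turn":0},
    {"fingers":-1,"xyz":[0,0.0393,-0.0301],"turn":0},
  ],
)

```text
time_s: 21.17
position: [0.6322, 0.0061, 0.2871]
orientation: [[0.085, 0.996, 0.0], [0.996, -0.085, -0.0], [-0.0, 0.0, -1.0]]
contact_force: [-2.6, -1.4, 2.9]
gripper_width: 0.119
grip_force: 30.0
```

>>> jog_arm(
  commands=[
    {"fingers":-1,"xyz":[0,0,0],"turn":0},
    {"fingers":-1,"xyz":[0,0,0],"turn":0},
    {"fingers":-1,"xyz":[0,0,0],"turn":0},
    {"fingers":-1,"xyz":[0,0,0],"turn":0},
  ],
)

```text
time_s: 21.5
position: [0.632, 0.0062, 0.2868]
orientation: [[0.085, 0.996, 0.001], [0.996, -0.085, -0.0], [-0.0, 0.001, -1.0]]
contact_force: [-6.1, -2.2, 8.3]
gripper_width: 0.119
grip_force: 30.0
```

```bash
python3 look.py scene a7 200 480 20 230 2
python3 - <<'E'
from h import *
s=monitor.state();P=np.array(s["position"]);a=P-[.5376,.0143,.1218];y=a@[.996,-.085,0];print(y,a[2],"theta",np.degrees(np.arctan2(a[2],.19-y)),np.round(s["contact_force"],1),np.round(s["joint_vel"],3))
E
```

```text
[0.632  0.0062 0.2868]
0.09470640712234334 0.16503517590595645 theta 59.99726878358759 [-6.8 -1.5  8.2] [-0.001 -0.001  0.001  0.    -0.     0.001]
```

View pics/a7.png

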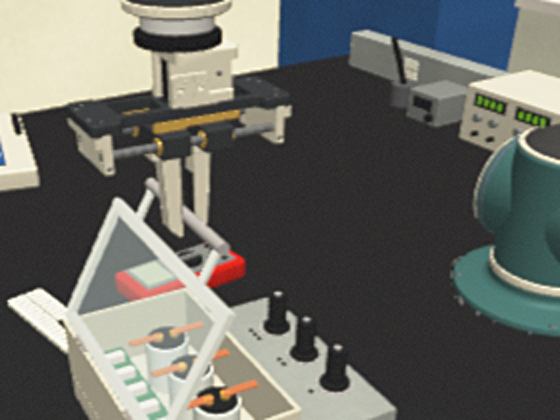

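The picture shows the guard raised, with its bar held between the fingers at about crop (185,215). Tool travel puts the angle at 60.0°. The three plugs are seated, and the meter and breadboard look undisturbed.

```bash
python3 -c "
from bench import robot
print(robot.hand_in())"
```

```text
the job is handed in; nothing more can be done
None
```

I put the three plugs home in order 1, 2, 3, then raised the guard; the arm is holding it at 60° (worked out from arm travel), and I handed the job in at about 22 s without touching the multimeter, breadboard or screwdriver.

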